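Pack the closed samples into the transport tray

ROBOT

A 6-joint arm with a two-finger parallel gripper is mounted at the origin on the work surface. World frame = base frame: x ahead of the robot, y to its left, z up, the work surface at z = 0. Lengths are in mm, angles in degrees, forces in N, time in s.
With the tool pointing down it reaches from about 300 to 850 mm from the base axis. Payload 4.2 kg.
Tool frame: the origin (TCP) lies between the finger pads; the fingertips stand 22 mm ahead of it and the grasp point (between the pads) lies 3 mm ahead of it (env.finger_overhang is the distance from the TCP to the fingertips, in mm); z points along the fingers, y is the line along which they close (so a half turn about z gives the same grasp; the last joint's range is limited). The gripper opens to 91 mm and grips with 3 to 60 N. Pads are 32 mm wide; open, the fingers measure 118 mm over their backs; the gripper's body (76 mm by 178 mm) begins 60 mm behind the grasp point.
Start: joints at [-65.145, 18.312, 89.639, -0, 72.044, -1.146], TCP at [252.075, -516.816, 235.976] pointing down, gripper open.
Joint ranges: [-177.97, 177.97], [-48.28, 115.42], [12.27, 149.76], [-77.06, 257.06], [2.81, 150.46], [-146.56, 146.56]. Speed limits (degrees/s): [147.25, 147.25, 180, 180, 180, 180].

INTERFACE

Orientations are given as [roll, pitch, yaw] about the fixed x, y, z axes, in that order (R = Rz(yaw) Ry(pitch) Rx(roll)).
In Python, from workcell import state, cams, ticket, look_for, outline_of, env gives the robot as it stands.
- The arm moves only by the tool servo_tool, never from a script. Its argument "steps" is a list of rows, each a list of 3 entries, a list of its own where there are three numbers: the closure in counts, from 0 (fully open) to 255 (shut), then the shift along the tool's x, y, z in mm, then the turn, a rotation vector about the tool's x, y, z in rad. A call has exactly 10 rows; each row shifts and turns the commanded pose from where the row before left it, along the tool's axes as they then stand; what a row does not reach is not made up. A row lasts 1/10 s, in which the tool goes at most 50 mm and 8.59 degrees, less where a joint would pass 70% of its speed; a pose out of reach is approached as far as the arm can. A call with a gripper value outside its range is refused whole. The fingers move at their own pace and stop on an object; "squeeze" is the grip in N (left out, the last holds). Time passes only in rows, so rows that do not move let the fingers close, or fill a call up. It gives the time, the measured TCP pose, the force, the opening and the grip force at its end, in the units of the state.
- state(): the state, without advancing time (a new reading comes with each control period).
- cams.grab_frame(name): name is "scene" or "top" or "wrist"; returns a dict with "color" (400x640x3 uint8, red, green, blue), "z_map" (400x640 float32, mm along the optical axis (not along the pixel's ray), 0 where there is no reading), "fovy" (degrees; the focal length in pixels is half the picture's height over the tangent of half this angle, whatever the lens; pixels are square), "cx", "cy" (the principal point, pixels), "eye" and "rotation" of the camera in the world; the wrist camera has in their place "tool_from_camera" (4x4, takes a point from camera to tool coordinates, whose origin is the TCP and whose axes are the flange's). Camera axes: x right, y up, looking along -z (the intrinsics and any distortion apply to the point x, -y, -z); pixel columns grow to the right and rows downward; lengths in mm; the calibration is good to about 2 mm. A picture is of the moment at which its call begins: read the wrist's pose just before it.
- ticket.job_done(): hands the job in; it is judged then, once.
Trained networks look in a picture, given as the dict that the camera call returned (one of the last four; its "shot" number tells which), for a name from the list of things; names that differ only in an ending like _2 or _b are one class to them, and where a whole thing is asked for, a point or a joint stands for the part that bears it (a point fixed in the world has none). Each returns a list of dicts, best first, with "confidence" (0 to 1); they miss things now and then, are a little off and sometimes report something else, mostly with a low value. They report only what shows in the picture. A call takes as long as a camera call. They do not tell look-alikes from the thing itself.
- look_for(picture, thing): "at" ([column, row] in pixels, amid what is visible of it).
- outline_of(picture, thing): "pixels" (400x640 bool, what is visible of it) and "at" ([column, row] in pixels, amid what is visible of it).
The state is a dict: "time_s": time; "qpos": joint angles; "qvel": joint speeds; "effort": joint torques, N m; "ee_pos": TCP position; "ee_rot": TCP orientation; "force": force on the tool from outside, world axes, zero at the start; "torque": the same for the moment, N m; "gripper_width": finger opening in mm; "gripper_force": force on a finger pad.
Only numpy, scipy, OpenCV 4.12 (cv2) and the standard library are available. Lean on these libraries where they do the work, as an engineer would, in place of code of your own. Each camera call takes 0.05 s, during which the arm holds its last target. There are 200 camera calls.

TASK

Pack the closed samples for transport: stand the lidded wide pot, the capped vial, the capped square bottle and the closed slide box upright in the tray, each right down inside the holder that matches its shape and size. Leave the pot without a lid and the bottle without a cap standing where they are.

Things in the scene. Friction and masses are not known exactly. Their poses are not given: they have to be found in the camera images.
- pot_mid (a point): Wide round sample pot closed with a ribbed flat screw lid, white plastic; 60 mm across, 50 mm high, about 90 g. Stands upright on the bench at the start, at any yaw. Point: its centre, half-way up; z is its upright axis. 
- vial_mid (a point): Slim round sample vial, clear and amber with a white ribbed screw cap, the smallest of the closed containers; 30 mm across, 60 mm high, about 40 g. Stands upright on the bench at the start, at any yaw. Point: its centre, half-way up; z is its upright axis. 
- bottle_mid (a point): Square white plastic bottle with a ribbed round screw cap; body 44 x 44 mm in plan, 46 mm high, its sides square to the point's x and y; cap 32 mm across, from 48 to 66 mm height; 66 mm high in all, about 100 g. Stands upright on the bench at the start, at any yaw. Point: its centre, half-way up; z is its upright axis. 
- slidebox_mid (a point): Closed oblong box for microscope slides, white plastic with a paper label on top; 36 mm along the point's x, 84 mm along its y, 44 mm high, about 110 g. Stands upright on the bench at the start, at any yaw. Point: its centre, half-way up; z is its upright axis. 
- open_pot_mid (a point): Look-alike: a wide round white pot without a lid, open and empty (from above one looks down into it); 58 mm across, 44 mm high, 3 mm wall, about 50 g. Does not belong on the tray. Stands upright on the bench at the start, at any yaw. Point: its centre, half-way up; z is its upright axis. 
- open_bottle_mid (a point): Look-alike: a square white bottle without its cap (a dark open neck is seen from above); body 44 x 44 mm, 46 mm high, neck 27 mm across, 62 mm high in all, about 60 g. Does not belong on the tray. Stands upright on the bench at the start, at any yaw. Point: its centre, half-way up; z is its upright axis. 
- holder_wide: The wide round holder, for the lidded pot: inside 78 mm across. Grey plastic, floor 2 mm thick (6 mm above the bench), rim 4 mm thick with its top 14 mm above the bench. One of four fixed holders, two by two in any arrangement (104 mm apart along x, 120 mm along y), on a fixed flat steel tray 236 x 256 mm with 10 mm rim. Origin: centre of its underside, 4 mm above the bench; x, y along the tray's sides, z up.
- holder_small: The small round holder, for the vial: inside 46 mm across. Grey plastic, floor 2 mm thick (6 mm above the bench), rim 4 mm thick with its top 14 mm above the bench. One of four fixed holders, two by two in any arrangement (104 mm apart along x, 120 mm along y), on a fixed flat steel tray 236 x 256 mm with 10 mm rim. Origin: centre of its underside, 4 mm above the bench; x, y along the tray's sides, z up.
- holder_square: The square holder, for the square bottle: inside 60 x 60 mm. Grey plastic, floor 2 mm thick (6 mm above the bench), rim 4 mm thick with its top 14 mm above the bench. One of four fixed holders, two by two in any arrangement (104 mm apart along x, 120 mm along y), on a fixed flat steel tray 236 x 256 mm with 10 mm rim. Origin: centre of its underside, 4 mm above the bench; x, y along the tray's sides, z up.
- holder_long: The oblong holder, for the slide box: inside 52 mm along its x, 100 mm along its y. Grey plastic, floor 2 mm thick (6 mm above the bench), rim 4 mm thick with its top 14 mm above the bench. One of four fixed holders, two by two in any arrangement (104 mm apart along x, 120 mm along y), on a fixed flat steel tray 236 x 256 mm with 10 mm rim. Origin: centre of its underside, 4 mm above the bench; x, y along the tray's sides, z up.
Not all that is in view belongs to the job. What is shaped like the holder_long but purple is not meant. Leave any turquoise look-alike of the holder_small alone.

How it is judged:
By the outcome, as a careful person would: the job done as asked, in the order asked, and still so for the second after the job is handed in, with the robot touching nothing.
It also fails if it takes over 115 s, if anything falls off the work surface, if the arm or the gripper's body presses on something with over 40 N, if the wrist force passes 120 N, or if a joint passes its speed limit or range.

## Working session

There is one attempt and no reset: what is moved stays moved. The work goes in short steps, Python scripts to look and compute and a tool call to move; the robot and the scene stay as the last step left them, time stands still between calls to the robot, and variables do not carry over. Pictures are saved under pics/ and viewed, at most 14 in all, crops included, and the job is handed in when it is done.

Besides the shell and the picture viewer there is one more tool, called after "Call:" as name(argument=value, ...), one argument or row to a line, values as JSON. servo_tool: Moves the arm, as the interface text tells. Its arguments: {"type":"object","properties":{"steps":{"type":"array","items":{"type":"array"}},"squeeze":{"type":"number"}},"required":["steps"]}

```bash
mkdir -p pics; ls; cat > h.py <<'E'
import numpy as np, cv2
from workcell import state, cams, ticket, look_for, outline_of, env
from scipy.spatial.transform import Rotation as R
def cloud(f, st=None):
    z=f["z_map"]; H,W=z.shape; fl=H/2/np.tan(np.radians(f["fovy"]/2))
    u,v=np.meshgrid(np.arange(W),np.arange(H))
    P=np.stack([(u-f["cx"])/fl*z,-(v-f["cy"])/fl*z,-z],-1)
    if "eye" in f: return P@np.array(f["rotation"]).T+np.array(f["eye"])
    T=np.array(f["tool_from_camera"]); P=P@T[:3,:3].T+T[:3,3]
    return P@R.from_euler("xyz",st["ee_rot"],degrees=True).as_matrix().T+np.array(st["ee_pos"])
E
python3 - <<'E'
from h import *
s=state(); print(s)
for n in("scene","top"):
    f=cams.grab_frame(n); cv2.imwrite(f"pics/{n}0.png",f["color"][:,:,::-1]); 
    print(n,{k:v for k,v in f.items() if k not in("color","z_map")})
    P=cloud(f)
    for t in["pot_mid","vial_mid","bottle_mid","slidebox_mid","open_pot_mid","open_bottle_mid","holder_wide","holder_small","holder_square","holder_long"]:
        for d in outline_of(f,t)[:3]:
            m=d["pixels"]&(f["z_map"]>0); p=P[m]
            if len(p)==0: continue
            zt=np.percentile(p[:,2],95); q=p[p[:,2]>zt-6][:,:2].astype(np.float32)
            r=cv2.minAreaRect(q)
            print(t,round(d["confidence"],2),np.round(d["at"]),"ztop",round(zt),"mean",np.round(q.mean(0)),"rect",np.round(r[0]),np.round(r[1]),round(r[2]))
E
```

```text
pics
{'time_s': 0.0, 'qpos': array([-6.51445199e+01,  1.83512403e+01,  8.97053170e+01, -1.25079252e-03,
        7.20414912e+01, -1.14573051e+00]), 'qvel': array([-0.01828162, -0.0069388 , -0.01484299,  0.0333793 , -0.07709271,
        0.1110844 ]), 'effort': array([-3.37453501e-03, -4.12476110e+01, -2.31981432e+01,  7.26440549e-02,
        4.55460779e-02, -1.14132763e-04]), 'ee_pos': array([ 251.88318056, -516.39787167,  235.13162201]), 'ee_rot': array([-1.79901947e+02, -7.71567986e-04,  2.60015966e+01]), 'force': array([-0.09045634,  0.41360782, -0.32727992]), 'torque': array([ 0.00480195,  0.01381963, -0.00097056]), 'gripper_force': 0.0, 'gripper_width': 91.5554775013724}
scene {'fovy': 45.82660658083992, 'cx': 316.9935158865537, 'cy': 196.2838045152154, 'eye': array([1279.62405122, -378.37656284,  801.78745119]), 'rotation': array([48.10298918,  0.18530906, 64.07364506]), 'shot': 1}Traceback (most recent call last):
  File "<stdin>", line 6, in <module>
  File "h.py", line 8, in cloud
    if "eye" in f: return P@np.array(f["rotation"]).T+np.array(f["eye"])
                          ~~~~~~~~~~~~~~~~~~~~~~~~~~~^~~~~~~~~~~~~~~~~~~
ValueError: operands could not be broadcast together with shapes (400,640) (3,)
```

```bash
sed -i 's/P@np.array(f\["rotation"\]).T/P@R.from_euler("xyz",f["rotation"],degrees=True).as_matrix().T/' h.py
python3 - <<'E'
from h import *
for n in("scene","top"):
    f=cams.grab_frame(n); cv2.imwrite(f"pics/{n}0.png",f["color"][:,:,::-1]); 
    print(n,{k:v for k,v in f.items() if k not in("color","z_map")})
    P=cloud(f)
    for t in["pot_mid","vial_mid","bottle_mid","slidebox_mid","open_pot_mid","open_bottle_mid","holder_wide","holder_small","holder_square","holder_long"]:
        for d in outline_of(f,t)[:3]:
            m=d["pixels"]&(f["z_map"]>0); p=P[m]
            if len(p)==0: continue
            zt=np.percentile(p[:,2],95); q=p[p[:,2]>zt-6][:,:2].astype(np.float32)
            r=cv2.minAreaRect(q)
            print(t,round(d["confidence"],2),np.round(d["at"]),"ztop",round(zt),"mean",np.round(q.mean(0)),"rect",np.round(r[0]),np.round(r[1]),round(r[2]))
E
```

```text
scene {'fovy': 45.82660658083992, 'cx': 316.9935158865537, 'cy': 196.2838045152154, 'eye': array([1279.62405122, -378.37656284,  801.78745119]), 'rotation': array([48.10298918,  0.18530906, 64.07364506]), 'shot': 2}
pot_mid 0.72 [282. 194.] ztop 52 mean [455. -76.] rect [454. -76.] [57. 61.] 31
pot_mid 0.55 [244. 250.] ztop 61 mean [ 589. -218.] rect [ 589. -219.] [26. 26.] 50
vial_mid 0.77 [306. 223.] ztop 61 mean [594. -71.] rect [592. -70.] [26. 26.] 35
bottle_mid 0.81 [228. 208.] ztop 66 mean [ 449. -216.] rect [ 447. -214.] [28. 27.] 70
slidebox_mid 0.92 [162. 226.] ztop 46 mean [ 439. -366.] rect [ 438. -365.] [39. 83.] 16
open_pot_mid 0.81 [185. 275.] ztop 44 mean [ 599. -357.] rect [ 598. -357.] [59. 56.] 13
open_bottle_mid 0.94 [247. 251.] ztop 61 mean [ 589. -218.] rect [ 589. -219.] [26. 26.] 50
holder_wide 0.61 [370. 185.] ztop 14 mean [506. 134.] rect [505. 136.] [86. 86.] 23
holder_small 0.76 [468. 232.] ztop 11 mean [744. 265.] rect [745. 267.] [49. 55.] 37
holder_small 0.75 [429. 203.] ztop 15 mean [616. 248.] rect [614. 249.] [50. 56.] 55
holder_small 0.16 [162. 226.
[... 1040 characters left out ...]
.] [25. 25.] 31
holder_wide 0.63 [268. 206.] ztop 15 mean [504. 135.] rect [504. 135.] [81. 83.] 56
holder_small 0.64 [219. 114.] ztop 12 mean [742. 267.] rect [744. 268.] [52. 50.] 88
holder_small 0.53 [220. 161.] ztop 16 mean [614. 250.] rect [614. 249.] [52. 52.] 1
holder_square 0.57 [267. 167.] ztop 16 mean [607. 129.] rect [608. 130.] [68. 68.] 86
holder_square 0.46 [220. 206.] ztop 15 mean [508. 252.] rect [509. 254.] [108.  59.] 87
holder_long 0.94 [286. 271.] ztop 11 mean [343.  85.] rect [342.  88.] [108.  60.] 88
holder_long 0.87 [190. 274.] ztop 11 mean [335. 326.] rect [335. 326.] [109.  62.] 71
holder_long 0.55 [217. 204.] ztop 16 mean [511. 254.] rect [509. 254.] [109.  60.] 87
```

View pics/top0.png

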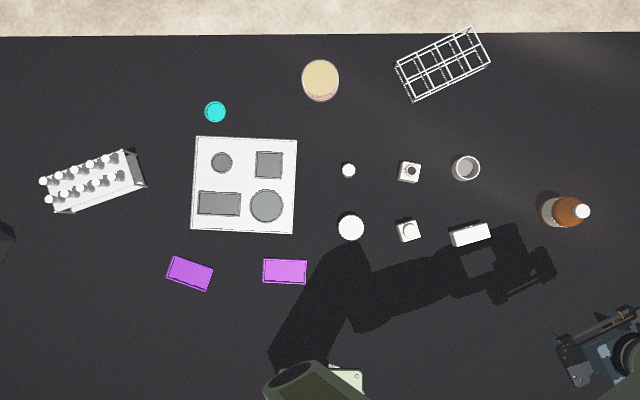

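View pics/scene0.png

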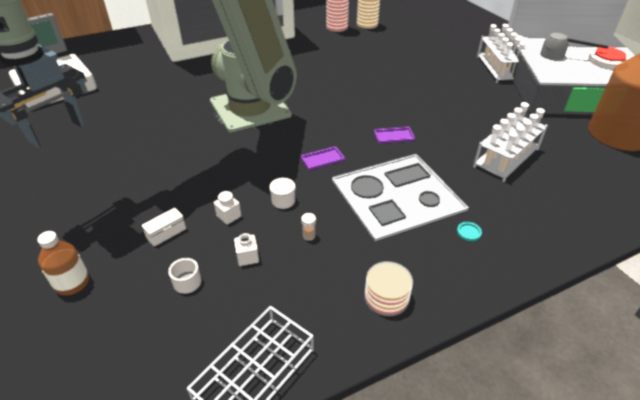

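```bash
python3 - <<'E'
from h import *
for n in("top","scene"):
    f=cams.grab_frame(n); P=cloud(f)
    d=outline_of(f,"bottle_mid")[0]; p=P[d["pixels"]&(f["z_map"]>0)]
    p=p[(p[:,2]>38)]; print(n,"bottle",cv2.minAreaRect(p[:,:2].astype(np.float32)),len(p))
    q=P[(np.hypot(P[...,0]-593,P[...,1]+71)<30)&(P[...,2]>52)&(f["z_map"]>0)]; print("vial",cv2.minAreaRect(q[:,:2].astype(np.float32)),len(q))
    t=P[(P[...,2]>10)&(P[...,2]<22)&(abs(P[...,0]-560)<80)&(abs(P[...,1]-192)<110)]
E
python3 - <<'E'
import numpy as np
from scipy.spatial.transform import Rotation as R
A=np.array([[504.5,135.5],[608.5,130.5],[510,255],[614,249]]);B=np.array([[-52,-60],[52,-60],[-52,60],[52,60.]])
a=A-A.mean(0);th=np.arctan2((B[:,0]*a[:,1]-B[:,1]*a[:,0]).sum(),(B*a).sum());c,s=np.cos(th),np.sin(th)
print(np.degrees(th),A.mean(0),B@np.array([[c,s],[-s,c]])+A.mean(0))
E
```

```text
-2.8104788334812576 [559.25 192.5 ] [[504.37059986 135.12185573]
 [608.24550725 130.02248189]
 [510.25449275 254.97751811]
 [614.12940014 249.87814427]]Traceback (most recent call last):
  File "<stdin>", line 4, in <module>
IndexError: list index out of range
```

```bash
python3 - <<'E'
from h import *
for n in("top","scene"):
    f=cams.grab_frame(n); P=cloud(f); v=f["z_map"]>0
    for nm,c,lo in(("bottle",(446,-215),38),("vial",(593,-71),52)):
        q=P[(np.hypot(P[...,0]-c[0],P[...,1]-c[1])<45)&(P[...,2]>lo)&v]; print(n,nm,cv2.minAreaRect(q[:,:2].astype(np.float32)),len(q))
    if n=="top": cv2.imwrite("pics/c.png",cv2.resize(f["color"][150:250,335:495,::-1],None,fx=5,fy=5,interpolation=cv2.INTER_CUBIC))
E
```

```text
top bottle ((443.9600524902344, -216.39259338378906), (44.171321868896484, 44.46062469482422), 16.919715881347656) 341
top vial ((588.9043579101562, -70.87097930908203), (28.842546463012695, 28.794675827026367), 0.923034131526947) 127
scene bottle ((444.3662414550781, -216.36032104492188), (48.577030181884766, 45.00297927856445), 19.161834716796875) 327
scene vial ((591.8472900390625, -70.18408966064453), (30.84303092956543, 28.8810977935791), 88.29266357421875) 132
```

View pics/c.png

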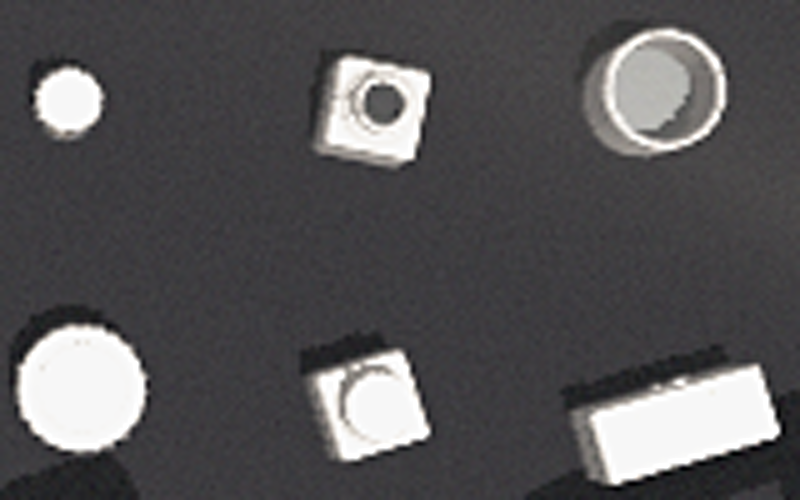

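Call:
servo_tool(
  steps=[
    [0,[0,0,8],[0,0,-0.1068]],
    [0,[0,0,8],[0,0,-0.1068]],
    [0,[0,0,8],[0,0,-0.1068]],
    [0,[0,0,8],[0,0,-0.1068]],
    [0,[0,0,8],[0,0,-0.1068]],
    [0,[0,0,8],[0,0,-0.1068]],
    [0,[0,0,8],[0,0,-0.1068]],
    [0,[0,0,8],[0,0,-0.1068]],
    [0,[0,0,8],[0,0,-0.1068]],
    [0,[0,0,8],[0,0,-0.1068]],
  ],
  squeeze=25,
)

```text
time_s: 2.35
ee_pos: [252.1, -516.9, 155.7]
ee_rot: [180.0, 0.0, 87.4]
force: [0.3, -0.3, 0.0]
gripper_width: 91.7
gripper_force: 0.0
```

```bash
cat > d.py <<'E'
import sys; from h import *
s=state(); p=np.array(s["ee_pos"]); x,y,z,yaw=map(float,sys.argv[1:5])
M=R.from_euler("xyz",s["ee_rot"],degrees=True)
print("t",round(s["time_s"],1),"pos",p.round(1),"rot",np.round(s["ee_rot"],1),"w",round(s["gripper_width"],1),"f",round(s["gripper_force"],1))
print("shift",M.inv().apply(np.array([x,y,z])-p).round(1),"turn",(M.inv()*R.from_euler("xyz",[180,0,yaw],degrees=True)).as_rotvec().round(3))
E
python3 d.py 453 -76 135 87.2
```

```text
t 2.4 pos [ 252.1 -516.9  155.7] rot [180.    0.   87.4] w 91.7 f 0.0
shift [449.4 181.1  20.6] turn [0.    0.    0.004]
```

Call:
servo_tool(
  steps=[
    [0,[45,18.1,2],[0,0,0]],
    [0,[45,18.1,2],[0,0,0]],
    [0,[45,18.1,2],[0,0,0]],
    [0,[45,18.1,2],[0,0,0]],
    [0,[45,18.1,2],[0,0,0]],
    [0,[45,18.1,2],[0,0,0]],
    [0,[45,18.1,2],[0,0,0]],
    [0,[45,18.1,2],[0,0,0]],
    [0,[45,18.1,2],[0,0,0]],
    [0,[45,18.1,2],[0,0,0]],
  ],
)

```text
time_s: 3.35
ee_pos: [455.6, -74.4, 136.2]
ee_rot: [179.9, 0.0, 87.2]
force: [0.4, -1.0, 0.9]
gripper_width: 91.3
gripper_force: 0.0
```

```bash
python3 - <<'E'
from h import *
s=state(); f=cams.grab_frame("wrist"); P=cloud(f,s); v=f["z_map"]>0
q=P[v&(np.hypot(P[...,0]-453,P[...,1]+76)<45)&(P[...,2]>40)&(P[...,2]<60)]
print(len(q)); 
if len(q)>20: print(np.percentile(q[:,2],90),cv2.minAreaRect(q[:,:2].astype(np.float32)))
E
python3 d.py 453 -76 34 87.2
```

```text
3775
51.47612631326404 ((451.5877990722656, -74.45945739746094), (60.825740814208984, 60.44784927368164), 48.84722137451172)
t 3.4 pos [458.5 -68.6 136.1] rot [179.8  -0.2  87.4] w 91.6 f 0.0
shift [ -8.1  -5.6 102. ] turn [ 0.004 -0.004  0.003]
```

Call:
servo_tool(
  steps=[
    [0,[0,0,0],[0,0,0]],
    [0,[0,0,8],[0,0,0]],
    [0,[0,0,12],[0,0,0]],
    [0,[0,0,14],[0,0,0]],
    [0,[0,0,14],[0,0,0]],
    [0,[0,0,14],[0,0,0]],
    [0,[0,0,14],[0,0,0]],
    [0,[0,0,12],[0,0,0]],
    [0,[0,0,9],[0,0,0]],
    [0,[0,0,5],[0,0,0]],
  ],
)

```text
time_s: 4.4
ee_pos: [454.0, -77.3, 33.0]
ee_rot: [-179.9, -0.0, 87.1]
force: [-0.1, 0.8, 0.6]
gripper_width: 91.2
gripper_force: 0.0
```

Call:
servo_tool(
  steps=[
    [255,[0,0,0],[0,0,0]],
    [255,[0,0,0],[0,0,0]],
    [255,[0,0,0],[0,0,0]],
    [255,[0,0,0],[0,0,0]],
    [255,[0,0,0],[0,0,0]],
    [255,[0,0,0],[0,0,0]],
    [255,[0,0,0],[0,0,0]],
    [255,[0,0,0],[0,0,0]],
    [255,[0,0,0],[0,0,0]],
    [255,[0,0,0],[0,0,0]],
  ],
)

```text
time_s: 5.4
ee_pos: [454.9, -76.2, 34.3]
ee_rot: [180.0, 0.0, 87.2]
force: [-1.8, -0.2, 5.1]
gripper_width: 59.1
gripper_force: 25.0
```

```bash
python3 d.py 504.4 135.1 125 87.2
```

```text
t 5.4 pos [454.9 -76.2  34.3] rot [180.    0.   87.2] w 59.1 f 25.0
shift [213.4  39.1 -90.7] turn [0. 0. 0.]
```

Call:
servo_tool(
  steps=[
    [255,[0,0,-8],[0,0,0]],
    [255,[0,0,-16],[0,0,0]],
    [255,[0,0,-20],[0,0,0]],
    [255,[10,2,-20],[0,0,0]],
    [255,[22,4,-16],[0,0,0]],
    [255,[33,6,-10],[0,0,0]],
    [255,[40,7,0],[0,0,0]],
    [255,[40,7,0],[0,0,0]],
    [255,[33,6,0],[0,0,0]],
    [255,[22,4,0],[0,0,0]],
  ],
)

```text
time_s: 6.4
ee_pos: [501.2, 124.1, 124.2]
ee_rot: [179.9, -0.0, 87.3]
force: [-0.9, -0.1, -0.8]
gripper_width: 59.6
gripper_force: 25.0
```

Call:
servo_tool(
  steps=[
    [255,[13,3,0],[0,0,0]],
    [255,[0,0,0],[0,0,0]],
    [255,[0,0,5],[0,0,0]],
    [255,[0,0,10],[0,0,0]],
    [255,[0,0,15],[0,0,0]],
    [255,[0,0,15],[0,0,0]],
    [255,[0,0,12],[0,0,0]],
    [255,[0,0,8],[0,0,0]],
    [255,[0,0,3],[0,0,0]],
    [255,[0,0,0],[0,0,0]],
  ],
)

```text
time_s: 7.4
ee_pos: [504.2, 134.4, 55.6]
ee_rot: [-180.0, 0.0, 87.2]
force: [-0.3, 0.2, -1.3]
gripper_width: 59.4
gripper_force: 25.0
```

```bash
python3 d.py 504.4 135.1 41 87.2
```

```text
t 7.4 pos [504.2 134.4  55.6] rot [-180.     0.    87.2] w 59.4 f 25.0
shift [ 0.7  0.2 14.6] turn [-0.001  0.    -0.   ]
```

Call:
servo_tool(
  steps=[
    [255,[1,0,5],[0,0,0]],
    [255,[0,0,5],[0,0,0]],
    [255,[0,0,3],[0,0,0]],
    [255,[0,0,2],[0,0,0]],
    [255,[0,0,0],[0,0,0]],
    [255,[0,0,0],[0,0,0]],
    [0,[0,0,0],[0,0,0]],
    [0,[0,0,0],[0,0,0]],
    [0,[0,0,0],[0,0,0]],
    [0,[0,0,0],[0,0,0]],
  ],
)

```text
time_s: 8.4
ee_pos: [504.5, 135.6, 41.1]
ee_rot: [180.0, -0.0, 87.2]
force: [0.3, -0.5, 0.3]
gripper_width: 88.2
gripper_force: 0.0
```

```bash
python3 d.py 592 -70.5 120 87.2
```

```text
t 8.4 pos [504.5 135.6  41.1] rot [180.   -0.   87.2] w 88.2 f 0.0
shift [-201.6   97.6  -78.9] turn [ 0. -0. -0.]
```

Call:
servo_tool(
  steps=[
    [0,[0,0,-8],[0,0,0]],
    [0,[0,0,-18],[0,0,0]],
    [0,[0,0,-25],[0,0,0]],
    [0,[-12,6,-20],[0,0,0]],
    [0,[-25,12,-9],[0,0,0]],
    [0,[-40,19,0],[0,0,0]],
    [0,[-42,20,0],[0,0,0]],
    [0,[-40,19,0],[0,0,0]],
    [0,[-27,13,0],[0,0,0]],
    [0,[-15.6,8.6,0],[0,0,0]],
  ],
)

```text
time_s: 9.4
ee_pos: [592.7, -72.9, 121.5]
ee_rot: [179.9, 0.0, 87.1]
force: [-0.6, 0.9, -0.1]
gripper_width: 91.2
gripper_force: 0.0
```

```bash
cat > w.py <<'E'
import sys; from h import *
cx,cy,lo=map(float,sys.argv[1:4])
s=state(); f=cams.grab_frame("wrist"); P=cloud(f,s); v=f["z_map"]>0
q=P[v&(np.hypot(P[...,0]-cx,P[...,1]-cy)<52)&(P[...,2]>lo)&(P[...,2]<75)]
print(len(q),np.abs(s["qvel"]).max().round(1),s["ee_pos"].round(1))
if len(q)>20: print(np.percentile(q[:,2],90),cv2.minAreaRect(q[:,:2].astype(np.float32)))
E
python3 w.py 592 -70.5 50;python3 d.py 592 -70.5 34 87.2
```

```text
1230 13.6 [592.7 -72.9 121.5]
60.82121977020864 ((590.015625, -68.56243896484375), (31.26622772216797, 30.68886947631836), 87.30221557617188)
t 9.4 pos [593.9 -74.2 121.4] rot [1.798e+02 1.000e-01 8.710e+01] w 91.3 f 0.0
shift [ 3.7 -2.3 87.4] turn [ 0.003  0.002 -0.003]
```

Call:
servo_tool(
  steps=[
    [0,[0,0,0],[0,0,0]],
    [0,[0.5,-1,8],[0,0,0]],
    [0,[0,0,12],[0,0,0]],
    [0,[0,0,12],[0,0,0]],
    [0,[0,0,12],[0,0,0]],
    [0,[0,0,12],[0,0,0]],
    [0,[0,0,11],[0,0,0]],
    [0,[0,0,9],[0,0,0]],
    [0,[0,0,5],[0,0,0]],
    [0,[0,0,2],[0,0,0]],
  ],
)

```text
time_s: 10.45
ee_pos: [590.8, -70.0, 37.3]
ee_rot: [-180.0, 0.0, 87.2]
force: [0.1, 0.1, -0.0]
gripper_width: 91.3
gripper_force: 0.0
```

Call:
servo_tool(
  steps=[
    [255,[0,0,0],[0,0,0]],
    [255,[0,0,0],[0,0,0]],
    [255,[0,0,0],[0,0,0]],
    [255,[0,0,0],[0,0,0]],
    [255,[0,0,0],[0,0,0]],
    [255,[0,0,0],[0,0,0]],
    [255,[0,0,0],[0,0,0]],
    [255,[0,0,0],[0,0,0]],
    [255,[0,0,0],[0,0,0]],
    [255,[0,0,0],[0,0,0]],
  ],
  squeeze=20,
)

```text
time_s: 11.45
ee_pos: [590.9, -70.0, 37.9]
ee_rot: [-180.0, 0.0, 87.2]
force: [-0.1, -0.9, 0.6]
gripper_width: 29.4
gripper_force: 20.0
```

```bash
python3 d.py 614.1 249.9 125 87.2
```

```text
t 11.4 pos [590.9 -70.   37.9] rot [-180.     0.    87.2] w 29.4 f 20.0
shift [320.6   7.5 -87.1] turn [-0.  0. -0.]
```

Call:
servo_tool(
  steps=[
    [255,[0,0,-8],[0,0,0]],
    [255,[0,0,-18],[0,0,0]],
    [255,[0,0,-22],[0,0,0]],
    [255,[12,0,-20],[0,0,0]],
    [255,[26,1,-12],[0,0,0]],
    [255,[40,1,-7],[0,0,0]],
    [255,[46,1,0],[0,0,0]],
    [255,[46,1,0],[0,0,0]],
    [255,[46,1,0],[0,0,0]],
    [255,[44,1,0],[0,0,0]],
  ],
)

```text
time_s: 12.45
ee_pos: [609.6, 191.4, 125.6]
ee_rot: [180.0, -0.0, 87.2]
force: [0.8, 0.3, -0.6]
gripper_width: 29.5
gripper_force: 20.0
```

Call:
servo_tool(
  steps=[
    [255,[30,1,0],[0,0,0]],
    [255,[20,0.5,0],[0,0,0]],
    [255,[10.6,0,0],[0,0,0]],
    [255,[0,0,5],[0,0,0]],
    [255,[0,0,12],[0,0,0]],
    [255,[0,0,15],[0,0,0]],
    [255,[0,0,15],[0,0,0]],
    [255,[0,0,12],[0,0,0]],
    [255,[0,0,6],[0,0,0]],
    [255,[0,0,0],[0,0,0]],
  ],
)

```text
time_s: 13.45
ee_pos: [613.6, 248.8, 58.7]
ee_rot: [-179.9, 0.1, 87.1]
force: [-1.1, -0.3, 0.2]
gripper_width: 29.7
gripper_force: 20.0
```

```bash
python3 d.py 614.1 249.9 44.4 87.2
```

```text
t 13.4 pos [613.6 248.8  58.7] rot [-1.799e+02  1.000e-01  8.710e+01] w 29.7 f 20.0
shift [ 1.1  0.5 14.3] turn [-0.002  0.001 -0.001]
```

Call:
servo_tool(
  steps=[
    [255,[0.5,0,5],[0,0,0]],
    [255,[0,0,5],[0,0,0]],
    [255,[0,0,3],[0,0,0]],
    [255,[0,0,1.5],[0,0,0]],
    [255,[0,0,0],[0,0,0]],
    [255,[0,0,0],[0,0,0]],
    [0,[0,0,0],[0,0,0]],
    [0,[0,0,0],[0,0,0]],
    [0,[0,0,0],[0,0,0]],
    [0,[0,0,0],[0,0,0]],
  ],
)

```text
time_s: 14.45
ee_pos: [614.3, 250.4, 45.6]
ee_rot: [180.0, -0.0, 87.2]
force: [0.3, 0.2, -0.3]
gripper_width: 58.9
gripper_force: 0.0
```

```bash
python3 d.py 445 -216 125 107.5
```

```text
t 14.4 pos [614.3 250.4  45.6] rot [180.   -0.   87.2] w 58.9 f 0.0
shift [-474.1 -146.2  -79.5] turn [ 0.     0.    -0.354]
```

Call:
servo_tool(
  steps=[
    [0,[0,0,-8],[0,0,0]],
    [0,[0,0,-20],[0,0,0]],
    [0,[0,0,-25],[0,0,0]],
    [0,[-15,-5,-20],[0,0,0]],
    [0,[-30,-9,-7],[0,0,0]],
    [0,[-45,-14,0],[0,0,0]],
    [0,[-45,-14,0],[0,0,0]],
    [0,[-45,-14,0],[0,0,0]],
    [0,[-45,-14,0],[0,0,0]],
    [0,[-45,-14,0],[0,0,0]],
  ],
)

```text
time_s: 15.45
ee_pos: [516.4, -16.8, 126.3]
ee_rot: [179.9, 0.0, 87.2]
force: [0.1, -0.6, 0.3]
gripper_width: 91.1
gripper_force: 0.0
```

Call:
servo_tool(
  steps=[
    [0,[-42,-13,0],[0,0,0]],
    [0,[-42,-13,0],[0,0,0]],
    [0,[-42,-13,0],[0,0,0]],
    [0,[-42,-13,0],[0,0,0]],
    [0,[-24,-7,0],[0,0,0]],
    [0,[-12,-3,0],[0,0,0]],
    [0,[0,0,0],[0,0,-0.0885]],
    [0,[0,0,0],[0,0,-0.0885]],
    [0,[0,0,0],[0,0,-0.0885]],
    [0,[0,0,0],[0,0,-0.0885]],
  ],
)

```text
time_s: 16.45
ee_pos: [445.6, -215.3, 125.9]
ee_rot: [180.0, 0.0, 107.7]
force: [0.0, 0.6, 0.4]
gripper_width: 91.3
gripper_force: 0.0
```

```bash
python3 w.py 445 -216 38;python3 d.py 445 -216 34 107.5
```

```text
2699 50.2 [ 445.6 -215.3  125.9]
66.56129023924004 ((443.7216796875, -214.0771942138672), (44.09135818481445, 43.051937103271484), 17.565879821777344)
t 16.5 pos [ 445.6 -215.3  125.8] rot [180.    0.  107.9] w 91.2 f 0.0
shift [-0.4 -0.9 91.8] turn [0.001 0.    0.006]
```

Call:
servo_tool(
  steps=[
    [0,[0,-1,5],[0,0,0]],
    [0,[0,0,10],[0,0,0]],
    [0,[0,0,13],[0,0,0]],
    [0,[0,0,13],[0,0,0]],
    [0,[0,0,13],[0,0,0]],
    [0,[0,0,13],[0,0,0]],
    [0,[0,0,12],[0,0,0]],
    [0,[0,0,8],[0,0,0]],
    [0,[0,0,4],[0,0,0]],
    [0,[0,0,1],[0,0,0]],
  ],
)

```text
time_s: 17.5
ee_pos: [444.1, -216.1, 33.0]
ee_rot: [-180.0, -0.0, 107.5]
force: [-0.3, 0.2, 0.5]
gripper_width: 91.2
gripper_force: 0.0
```

Call:
servo_tool(
  steps=[
    [255,[0,0,0],[0,0,0]],
    [255,[0,0,0],[0,0,0]],
    [255,[0,0,0],[0,0,0]],
    [255,[0,0,0],[0,0,0]],
    [255,[0,0,0],[0,0,0]],
    [255,[0,0,0],[0,0,0]],
    [255,[0,0,0],[0,0,0]],
    [255,[0,0,0],[0,0,0]],
    [255,[0,0,0],[0,0,0]],
    [255,[0,0,0],[0,0,0]],
  ],
  squeeze=25,
)

```text
time_s: 18.5
ee_pos: [444.2, -216.3, 33.5]
ee_rot: [180.0, 0.0, 107.5]
force: [0.0, -1.3, 1.7]
gripper_width: 44.0
gripper_force: 25.0
```

```bash
python3 d.py 608.2 130 135 87.2
```

```text
t 18.5 pos [ 444.2 -216.3   33.5] rot [180.    0.  107.5] w 44.0 f 25.0
shift [ 281.   260.4 -101.5] turn [0.    0.    0.354]
```

Call:
servo_tool(
  steps=[
    [255,[0,0,-8],[0,0,0]],
    [255,[0,0,-18],[0,0,0]],
    [255,[0,0,-25],[0,0,0]],
    [255,[15,14,-25],[0,0,0]],
    [255,[25,23,-17],[0,0,0]],
    [255,[33,30.5,-8],[0,0,0]],
    [255,[33,30.5,0],[0,0,0]],
    [255,[33,30.5,0],[0,0,0]],
    [255,[33,30.5,0],[0,0,0]],
    [255,[33,30.5,0],[0,0,0]],
  ],
)

```text
time_s: 19.5
ee_pos: [563.7, 38.0, 134.8]
ee_rot: [180.0, 0.0, 107.5]
force: [0.1, -1.9, -0.9]
gripper_width: 43.7
gripper_force: 25.0
```

Call:
servo_tool(
  steps=[
    [255,[33,30.5,0],[0,0,0]],
    [255,[25,23,0],[0,0,0]],
    [255,[13,12,0],[0,0,0]],
    [255,[5,5,0],[0,0,0.05]],
    [255,[0,0,10],[0,0,0.09]],
    [255,[0,0,15],[0,0,0.1]],
    [255,[0,0,18],[0,0,0.08]],
    [255,[0,0,17],[0,0,0.034]],
    [255,[0,0,12],[0,0,0]],
    [255,[0,0,4],[0,0,0]],
  ],
)

```text
time_s: 20.5
ee_pos: [606.8, 129.2, 57.1]
ee_rot: [-179.8, 0.1, 87.2]
force: [-0.1, 0.5, -0.6]
gripper_width: 44.0
gripper_force: 25.0
```

```bash
python3 d.py 608.2 130 40 87.2
```

```text
t 20.5 pos [606.8 129.2  57.1] rot [-1.798e+02  1.000e-01  8.720e+01] w 44.0 f 25.0
shift [ 0.9  1.4 17.1] turn [-0.003  0.001  0.   ]
```

Call:
servo_tool(
  steps=[
    [255,[0.5,0.5,5],[0,0,0]],
    [255,[0,0,6],[0,0,0]],
    [255,[0,0,4],[0,0,0]],
    [255,[0,0,2.5],[0,0,0]],
    [255,[0,0,0.5],[0,0,0]],
    [255,[0,0,0],[0,0,0]],
    [0,[0,0,0],[0,0,0]],
    [0,[0,0,0],[0,0,0]],
    [0,[0,0,0],[0,0,0]],
    [0,[0,0,0],[0,0,0]],
  ],
)

```text
time_s: 21.5
ee_pos: [608.5, 130.4, 40.6]
ee_rot: [180.0, -0.0, 87.2]
force: [1.4, 0.1, 0.1]
gripper_width: 72.9
gripper_force: 0.0
```

```bash
python3 d.py 437 -365 125 106
```

```text
t 21.5 pos [608.5 130.4  40.6] rot [180.   -0.   87.2] w 72.9 f 0.0
shift [-503.2 -146.9  -84.4] turn [ 0.     0.    -0.328]
```

Call:
servo_tool(
  steps=[
    [0,[0,0,-8],[0,0,0]],
    [0,[0,0,-20],[0,0,0]],
    [0,[0,0,-25],[0,0,0]],
    [0,[-15,-4,-22],[0,0,0]],
    [0,[-30,-9,-9],[0,0,0]],
    [0,[-44,-13,0],[0,0,0]],
    [0,[-44,-13,0],[0,0,0]],
    [0,[-44,-13,0],[0,0,0]],
    [0,[-44,-13,0],[0,0,0]],
    [0,[-44,-13,0],[0,0,0]],
  ],
)

```text
time_s: 22.5
ee_pos: [516.9, -132.1, 125.3]
ee_rot: [179.9, 0.0, 87.2]
force: [0.7, 0.0, 0.3]
gripper_width: 91.0
gripper_force: 0.0
```

Call:
servo_tool(
  steps=[
    [0,[-42,-12,0],[0,0,0]],
    [0,[-42,-12,0],[0,0,0]],
    [0,[-42,-12,0],[0,0,0]],
    [0,[-42,-12,0],[0,0,0]],
    [0,[-42,-12,0],[0,0,0]],
    [0,[-20,-6,0],[0,0,0]],
    [0,[-8,-3,0],[0,0,-0.1]],
    [0,[0,0,0],[0,0,-0.128]],
    [0,[0,0,0],[0,0,-0.1]],
    [0,[0,0,0],[0,0,0]],
  ],
)

```text
time_s: 23.5
ee_pos: [436.9, -365.1, 125.1]
ee_rot: [180.0, 0.0, 105.9]
force: [-0.3, 0.6, -0.4]
gripper_width: 90.9
gripper_force: 0.0
```

```bash
python3 w.py 437 -365 38;python3 d.py 437 -365 34 106
```

```text
3766 4.1 [ 436.9 -365.1  125.1]
45.07275709620101 ((434.18023681640625, -359.56085205078125), (35.98118209838867, 75.12322235107422), 16.219707489013672)
t 23.6 pos [ 436.9 -365.   125. ] rot [180.    0.  105.9] w 91.0 f 0.0
shift [ 0.  0. 91.] turn [ 0.     0.001 -0.003]
```

Call:
servo_tool(
  steps=[
    [0,[0,-2,5],[0,0,0]],
    [0,[0,0,10],[0,0,0]],
    [0,[0,0,13],[0,0,0]],
    [0,[0,0,13],[0,0,0]],
    [0,[0,0,13],[0,0,0]],
    [0,[0,0,13],[0,0,0]],
    [0,[0,0,12],[0,0,0]],
    [0,[0,0,8],[0,0,0]],
    [0,[0,0,4],[0,0,0]],
    [0,[0,0,0],[0,0,0]],
  ],
)

```text
time_s: 24.55
ee_pos: [434.8, -365.3, 32.9]
ee_rot: [-180.0, -0.0, 106.0]
force: [-0.0, -0.7, -0.6]
gripper_width: 91.1
gripper_force: 0.0
```

Call:
servo_tool(
  steps=[
    [255,[0,0,0],[0,0,0]],
    [255,[0,0,0],[0,0,0]],
    [255,[0,0,0],[0,0,0]],
    [255,[0,0,0],[0,0,0]],
    [255,[0,0,0],[0,0,0]],
    [255,[0,0,0],[0,0,0]],
    [255,[0,0,0],[0,0,0]],
    [255,[0,0,0],[0,0,0]],
    [255,[0,0,0],[0,0,0]],
    [255,[0,0,0],[0,0,0]],
  ],
)

```text
time_s: 25.55
ee_pos: [435.0, -365.4, 33.5]
ee_rot: [180.0, 0.0, 106.0]
force: [0.2, -0.0, 0.8]
gripper_width: 35.8
gripper_force: 25.0
```

```bash
python3 d.py 510.3 255 145 87.2
```

```text
t 25.6 pos [ 435.  -365.4   33.5] rot [180.   0. 106.] w 35.8 f 25.0
shift [ 575.7  243.2 -111.6] turn [0.    0.    0.328]
```

Call:
servo_tool(
  steps=[
    [255,[0,0,-8],[0,0,0]],
    [255,[0,0,-18],[0,0,0]],
    [255,[0,0,-25],[0,0,0]],
    [255,[18,8,-25],[0,0,0]],
    [255,[32,13.5,-20],[0,0,0]],
    [255,[42,17.7,-15],[0,0,0]],
    [255,[42,17.7,0],[0,0,0]],
    [255,[42,17.7,0],[0,0,0]],
    [255,[42,17.7,0],[0,0,0]],
    [255,[42,17.7,0],[0,0,0]],
  ],
)

```text
time_s: 26.55
ee_pos: [468.9, -83.4, 145.1]
ee_rot: [180.0, 0.0, 106.0]
force: [1.1, 0.6, -0.2]
gripper_width: 36.1
gripper_force: 25.0
```

Call:
servo_tool(
  steps=[
    [255,[42,17.7,0],[0,0,0]],
    [255,[42,17.7,0],[0,0,0]],
    [255,[42,17.7,0],[0,0,0]],
    [255,[42,17.7,0],[0,0,0]],
    [255,[42,17.7,0],[0,0,0]],
    [255,[42,17.7,0],[0,0,0]],
    [255,[34,14.5,0],[0,0,0]],
    [255,[20,8.5,0],[0,0,0]],
    [255,[9.7,4,0],[0,0,0.05]],
    [255,[0,0,0],[0,0,0.08]],
  ],
)

```text
time_s: 27.55
ee_pos: [510.2, 256.8, 144.6]
ee_rot: [180.0, -0.0, 98.5]
force: [-0.3, -0.5, -1.6]
gripper_width: 35.4
gripper_force: 25.0
```

Call:
servo_tool(
  steps=[
    [255,[0,0,5],[0,0,0.1]],
    [255,[0,0,8],[0,0,0.08]],
    [255,[0,0,12],[0,0,0.018]],
    [255,[0,0,15],[0,0,0]],
    [255,[0,0,15],[0,0,0]],
    [255,[0,0,15],[0,0,0]],
    [255,[0,0,12],[0,0,0]],
    [255,[0,0,5],[0,0,0]],
    [255,[0,0,0],[0,0,0]],
    [255,[0,0,0],[0,0,0]],
  ],
)

```text
time_s: 28.55
ee_pos: [510.6, 255.2, 57.8]
ee_rot: [180.0, -0.0, 87.2]
force: [-0.0, 0.8, -1.2]
gripper_width: 35.9
gripper_force: 25.0
```

```bash
python3 d.py 510.3 255 40 87.2
```

```text
t 28.6 pos [510.6 255.2  57.8] rot [180.   -0.   87.2] w 35.9 f 25.0
shift [-0.2 -0.3 17.8] turn [ 0.001 -0.     0.   ]
```

Then retreat straight up, slightly back from the tray.

Call:
servo_tool(
  steps=[
    [255,[0,0,5],[0,0,0]],
    [255,[0,0,6],[0,0,0]],
    [255,[0,0,4],[0,0,0]],
    [255,[0,0,2],[0,0,0]],
    [255,[0,0,0.5],[0,0,0]],
    [255,[0,0,0],[0,0,0]],
    [0,[0,0,0],[0,0,0]],
    [0,[0,0,0],[0,0,0]],
    [0,[0,0,0],[0,0,0]],
    [0,[0,0,0],[0,0,0]],
  ],
)

```text
time_s: 29.55
ee_pos: [510.3, 255.1, 40.1]
ee_rot: [180.0, -0.0, 87.2]
force: [0.2, -0.7, 0.0]
gripper_width: 65.0
gripper_force: 0.0
```

Call:
servo_tool(
  steps=[
    [0,[0,0,-8],[0,0,0]],
    [0,[0,0,-18],[0,0,0]],
    [0,[0,0,-25],[0,0,0]],
    [0,[0,0,-25],[0,0,0]],
    [0,[-20,-5,-25],[0,0,0]],
    [0,[-40,-10,-15],[0,0,0]],
    [0,[-40,-10,0],[0,0,0]],
    [0,[-40,-10,0],[0,0,0]],
    [0,[-40,-10,0],[0,0,0]],
    [0,[-40,-10,0],[0,0,0]],
  ],
)

```text
time_s: 30.55
ee_pos: [443.9, 36.7, 156.7]
ee_rot: [179.9, 0.0, 87.2]
force: [-0.2, -0.2, 0.1]
gripper_width: 90.8
gripper_force: 0.0
```

Call:
servo_tool(
  steps=[
    [0,[-40,-5,0],[0,0,0]],
    [0,[-40,-5,0],[0,0,0]],
    [0,[-40,0,0],[0,0,0]],
    [0,[-30,0,0],[0,0,0]],
    [0,[-15,0,0],[0,0,0]],
    [0,[0,0,0],[0,0,0]],
    [0,[0,0,0],[0,0,0]],
    [0,[0,0,0],[0,0,0]],
    [0,[0,0,0],[0,0,0]],
    [0,[0,0,0],[0,0,0]],
  ],
)

```text
time_s: 31.55
ee_pos: [426.5, -125.6, 156.0]
ee_rot: [180.0, 0.0, 87.3]
force: [0.0, 0.2, -0.0]
gripper_width: 91.1
gripper_force: 0.0
```

```bash
python3 - <<'E'
from h import *
for n in("top","scene"):
    f=cams.grab_frame(n); P=cloud(f); v=f["z_map"]>0
    for nm,c,h in(("pot",(504.4,135.1),50),("vial",(614.1,249.9),60),("bottle",(608.2,130),66),("box",(510.3,255),44)):
        q=P[(np.hypot(P[...,0]-c[0],P[...,1]-c[1])<55)&(P[...,2]>h)&v]
        if len(q): print(n,nm,"top expect",h+6,np.percentile(q[:,2],[10,50,90]).round(1),[np.round(a,1) for a in cv2.minAreaRect(q[:,:2].astype(np.float32))])
    a,b=((100,260),(160,480)) if n=="top" else ((120,290),(130,500))
    cv2.imwrite(f"pics/{n}1.png",cv2.resize(f["color"][a[0]:a[1],b[0]:b[1],::-1],None,fx=2.1,fy=2.1))
E
```

```text
top pot top expect 56 [54.  56.7 59.3] [array([504.7, 134.9]), array([58.1, 60.2]), np.float64(0.0)]
top vial top expect 66 [63.2 65.6 68.9] [array([614.6, 249.6]), array([29.9, 28.1]), np.float64(2.1)]
top bottle top expect 72 [69.8 72.3 74.8] [array([607.7, 129.2]), array([31.1, 30.4]), np.float64(61.3)]
top box top expect 50 [47.5 50.2 52.6] [array([510.7, 254. ]), array([36.8, 83.8]), np.float64(0.1)]
scene pot top expect 56 [53.5 56.3 58.4] [array([506.7, 135. ]), array([57.4, 60.6]), np.float64(60.7)]
scene vial top expect 66 [63.  65.9 67.8] [array([617.3, 249. ]), array([29.1, 30.8]), np.float64(55.7)]
scene bottle top expect 72 [68.6 71.4 73.4] [array([609.4, 130.4]), array([31.5, 29.9]), np.float64(42.6)]
scene box top expect 50 [46.6 49.9 52.2] [array([511.4, 253.9]), array([86. , 39.3]), np.float64(88.2)]
```

View pics/scene1.png

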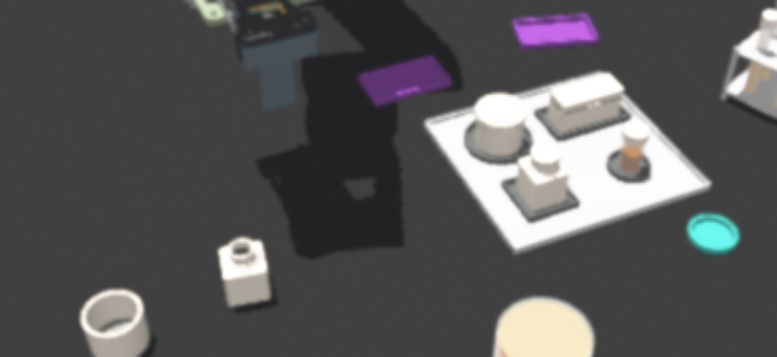

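View pics/top1.png

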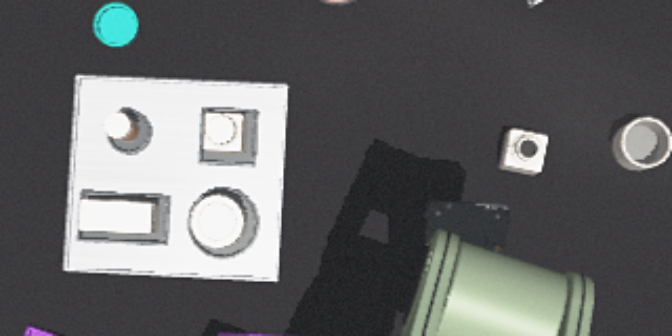

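Both crops show all four closed containers standing upright in their matching holders. Their measured tops match the seated heights. The open bottle (crop pixel 525,150) and open pot (645,142) have not moved.

```bash
python3 -c "from workcell import ticket; print(ticket.job_done())"
```

```text
the job is handed in; nothing more can be done
None
```

The lidded pot, capped vial, capped bottle and slide box are each seated upright in their matching holders, the open pot and open bottle were left where they stood, and the job is handed in.

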